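# Secure the pigment case with its snap hook

## Robot

A 6-joint arm with a two-finger parallel gripper is mounted at the origin on the work surface; the furniture and walls round the work are solid. World frame = base frame: x ahead of the robot, y to its left, z up, the work surface at z = 0. Lengths are in m, angles in rad, forces in N, time in s.
With the tool pointing down it reaches from about 0.275 to 0.875 m from the base axis. Payload 12.5 kg.
Tool frame: the origin (TCP) lies at the very end of the fingers, on their centre line; the grasp point (between the pads) lies 19 mm behind it; z points along the fingers, y is the line along which they close (so a half turn about z gives the same grasp; the last joint's range is limited). The gripper opens to 85 mm and grips with 20 to 120 N. Pads are 22 mm wide; open, the fingers measure 114 mm over their backs; the gripper's body (76 mm by 85 mm) begins 54 mm behind the grasp point. The pads swing forward as they close: fully open they stand 13 mm farther back than shut.
Start: joints at [1.037, 0.351, 1.652, -0, 1.139, -0.085], TCP at [0.239, 0.496, 0.231] pointing down, gripper open.
Joint ranges: [-2.75, 2.75], [-0.79, 2.1], [0.01, 2.65], [-1.57, 4.71], [0.07, 3.14], [-2.87, 2.87]. Speed limits (rad/s): [2.22, 2.22, 2.79, 3.14, 3.14, 3.14].

## Interface

Orientations are given as a 3x3 rotation matrix whose columns are the frame's x, y, z axes.
In Python, from bench import manip gives the robot as it stands. Calls block until the motion is done:
- manip.move_ptp(position, orientation): joint-space move of the TCP to a pose.
- manip.move_l(position, attitude=None, max_speed=0.15): straight line of the TCP; attitude=None keeps the orientation; max_speed is the mean speed in m/s.
- manip.move_j(angles): joint-space move.
- manip.set_gripper(opening, effort=None): opening from 0.0 (shut) to 1.0 (fully open); effort is the grip in N (None keeps the last); returns when the fingers have stopped.
- manip.dwell(seconds).
- manip.inverse_kinematics(position, orientation): joint angles nearest the present ones, or None.
- manip.grab_frame(name): name is "scene" or "top" or "wrist"; returns (picture, depth): 400x640x3 uint8, red, green, blue; 400x640 float32, m along the optical axis (not along the pixel's ray), 0 where there is no reading.
- manip.get_calibration(name): a dict with "camera_matrix" (3x3 intrinsics, pixels), "k1" (the pictures are not rectified: a ray, as slopes to the right and down, at radius r is drawn at 1 + k1 r^2 times it, then the intrinsics apply), "R" (3x3) and "t" (3): a world point X has camera coordinates R X + t. Camera axes: x right, y down, z forward; pixel columns grow to the right and rows downward; lengths in m; the calibration is good to about 2 mm. A picture is of the moment at which its call begins: read the wrist's pose just before it. get_calibration takes no time and is no camera call; for the wrist camera it gives the pose at the moment of the call.
A pose or a line that the arm cannot do raises manip.Unreachable and nothing moves.
- manip.sign_off(): hands the job in; it is judged then, once.
Trained networks look in the newest picture that a camera, given by its name, has taken for a name from the list of things; names that differ only in an ending like _2 or _b are one class to them, and where a whole thing is asked for, a point or a joint stands for the part that bears it (a point fixed in the world has none). Each returns a list of dicts, best first, with "confidence" (0 to 1); they miss things now and then, are a little off and sometimes report something else, mostly with a low value. They report only what shows in the picture. A call takes as long as a camera call.
- manip.look_for(camera, name): "at" ([x, y, z] in m, in world coordinates, good to about 4 mm: the middle of the surface that is visible of it).
Readings, each from a call of its own:
- manip.current_time(): time.
- manip.current_qpos(): joint angles.
- manip.current_joint_vel(): joint speeds.
- manip.current_joint_torque(): joint torques, N m.
- manip.current_ee_pos(): TCP position.
- manip.current_tcp_rot(): TCP orientation.
- manip.current_force(): force on the tool from outside, world axes, zero at the start.
- manip.current_ft_torque(): the same for the moment, N m.
- manip.current_grip_width(): opening from 0.0 (shut) to 1.0 (fully open).
- manip.current_grip_force(): force on a finger pad.
Only numpy, scipy, OpenCV 4.12 (cv2) and the standard library are available. Lean on these libraries where they do the work, as an engineer would, in place of code of your own. Each camera call takes 0.05 s, during which the arm holds its last target. There are 200 camera calls.

## Task

Shut the lid of the grey steel pigment case so that its staple stands up through the slot, then take the steel snap hook off the table and clip it round the staple's left leg (left as seen from the robot): work from the lid side, push its sprung gate towards the robot against that leg until the leg is inside and the gate has snapped shut. Push with feeling, the staple must not be rammed or strained beyond what the spring needs; leave the hook lying flat on the shut lid, let go, pushed home so that the leg sits near the back of the hook, not against the gate.

Things in the scene. Friction and masses are not known exactly. Their poses are not given: they have to be found in the camera images.
- case: Grey sheet-steel case fixed to the table: 176 mm deep (x), 250 wide (y), body 75 high, lid 5 thick on top. Origin: centre of its underside, on the table; -x is the front (towards the robot), +y to the robot's left, z up. The lid hinges along the back top edge (x = +88 mm, z = 75). Shut, its flat top is at z = 80 from x = -90 to +88 mm; it is clear behind x = -36 mm
- lid (a joint): Lid angle in rad: 0 shut, growing as the front edge rises (0.4 to 0.75 at the start). A stiff hinge: it stays where it is left; about 2 to 5 N pressed down on its upper face 100 mm from the hinge shuts it
- slot (a point): Middle of the slot in the shut lid's top: case frame x = -60, y = 0, z = 80 mm, axes as the case; fixed to the case. The slot is 32 mm in x, 52 in y; the staple stands up through it. Nothing else stands on the shut lid
- keeper: Steel bracket inside the front of the case, its top 22 mm under the shut lid; it carries the staple, an upside-down U of 8 mm round steel rod: upright legs at y = +16 and -16 mm, top 36 mm above the shut lid. Origin: middle of the bracket's top, case frame x = -60, y = 0, z = 58 mm, axes as the case. It says nothing of how far along the bracket the staple is clamped
- left_leg (a point): Middle of the range in which the staple's left leg can stand: case frame x = -60, y = +16, z = 88 mm. The staple is screwed down through long holes and this point does NOT follow it: the true axis of both legs lies anywhere from 10 mm in front (-x) to 10 mm behind (+x) this point; its y is exact. Firmly fixed
- hook: Forged steel snap hook lying flat: 9 mm thick, 128 long, 49 wide, about 0.17 kg. Origin: on the underside, on the line of the shut gate, half-way between its two arms. +x: the way the mouth faces; +y: nose side; z up. Arms 9 mm thick run along y = -20 and +20 mm, inside 30 wide, back of the C (inner face) at x = -28, outer face at x = -37 mm; nose tip at x = +9 mm
- hook_grip (a point): Middle of the hook's straight grip shank, half-way up (4.5 mm above the underside); hook frame x = -73 mm, y = 0; axes as the hook. The shank is 16 mm wide (y), 9 high, and clear of the C for 30 mm in front of this point and of the round 24 mm tail for 23 mm behind it
- hook_mouth (a point): Where the leg should meet the gate: hook frame x = 0, y = +7, z = 4.5 mm; axes as the hook. A leg 3 mm to either side of it (y) still goes in. The leg touches the gate when its axis is 6.7 mm in front of this point, has passed it 18 to 23 mm behind this point, and strikes the C's back (hard) at 24 mm behind it
- gate (a joint): Angle of the hook's gate in rad: 0 shut, growing as it swings into the C, 0.75 to 1.1 as a leg passes, stop 1.25. A 5.4 mm bar, 28 mm long, across the mouth, pivoted at the -y arm, free end behind the nose of the +y arm; opens inwards only. Its spring takes 3 to 5 N to start and 5 to 9 N to pass; past the leg the force drops to nothing and it snaps shut

How it is judged:
On the way, in this order (a step that is already met when the one before it is completed fails the run):
1. the lid is shut (value of joint lid below 0.03 rad), for 0.2 s.
2. with the lid shut, the hook's gate is being pushed open by the staple (value of joint lid below 0.03 rad and value of joint gate above 0.45 rad and distance between hook_mouth and slot below 0.06 m and contact force between hook and keeper above 1 N).
3. the gate has snapped shut with the left leg of the staple inside the hook (x of hook_mouth in the frame of case between -0.0975 and -0.0635 m and y of hook_mouth in the frame of case between 0 and 0.024 m and angle between the x axis of hook_mouth and the x axis of case, either way round below 0.4 rad and z of hook_mouth in the frame of case below 0.1 m and value of joint gate below 0.08 rad), for 0.2 s.
At the end, for the whole second after the job is handed in: Lid shut (within 0.03 rad); hook at rest, flat on it (0.12 rad, within about 4 mm), pointing to the front (0.4 rad), gate shut (0.08 rad), the staple's left leg inside the C and in its back half (hook_mouth at least 3.5 mm to the front of left_leg, for any place of the staple) (all of step 3 and value of joint lid below 0.03 rad and z of hook_mouth in the frame of case below 0.089 m and angle between hook_mouth's own z axis and vertical below 0.12 rad and linear speed of hook below 0.02 m/s); the robot touches nothing.
It fails at once if the hook presses on the staple with more than 13 N (contact force between hook and keeper above 13 N).
It also fails if it takes over 72 s, if anything falls off the work surface, if the arm or the gripper's body presses on something with over 40 N, if the wrist force passes 120 N, or if a joint passes its speed limit or range.

## Working session

There is one attempt and no reset: what is moved stays moved. The work goes in short steps, each a Python script; the robot and the scene stay as the last script left them, time stands still between calls to the robot, and variables do not carry over. Pictures are saved under pics/ and viewed, at most 10 in all, crops included, and the job is handed in when it is done.

```bash
ls; mkdir -p pics
python3 - <<'E'
from bench import manip
import cv2,numpy as np
for n in("scene","top"):
    p,d=manip.grab_frame(n); cv2.imwrite(f"pics/{n}0.png",p[:,:,::-1]); np.save(f"pics/{n}0.npy",d)
    for t in("case","hook","keeper","lid","hook_grip"):
        r=manip.look_for(n,t); print(n,t,[(np.round(x["at"],4).tolist(),round(x["confidence"],2)) for x in r[:3]])
    c=manip.get_calibration(n); print(c)
print(manip.current_time(),manip.current_tcp_rot().round(3) if hasattr(manip.current_tcp_rot(),'round') else manip.current_tcp_rot())
E
```

```text
pics
scene case [([0.5534, 0.1745, 0.0531], 0.58)]
scene hook []
scene keeper [([0.5115, 0.1783, 0.0612], 0.67)]
scene lid [([0.555, 0.1387, 0.1615], 0.97)]
scene hook_grip [([0.4667, -0.232, 0.0065], 0.58)]
{'camera_matrix': array([[492.3120809 ,   0.        , 316.56579517],
       [  0.        , 492.3120809 , 203.16433372],
       [  0.        ,   0.        ,   1.        ]]), 'k1': -0.09118252292242365, 'R': array([[ 0.81320595, -0.58197086,  0.0024495 ],
       [-0.34373096, -0.48369381, -0.80491572],
       [ 0.46962231,  0.65372029, -0.59338409]]), 't': array([-0.4492377 ,  0.21838609,  1.08512081])}
top case [([0.5521, 0.1867, 0.1137], 0.67), ([0.5778, 0.1857, 0.1475], 0.24)]
top hook [([0.4636, -0.2313, 0.0089], 0.77)]
top keeper [([0.5102, 0.184, 0.0585], 0.73)]
top lid [([0.5781, 0.1867, 0.1471], 0.85), ([0.4651, -0.2305, 0.0116], 0.45)]
top hook_grip [([0.4673, -0.2296, 0.0092], 0.82)]
{'camera_matrix': array([[399.56951195,   0.        , 320.66160582],
       [  0.        , 399.56951195, 202.67862108],
       [  0.        ,   0.        ,   1.        ]]), 'k1': -0.10009991739984772, 'R': array([[-6.52362549e-03, -9.99978157e-01, -1.06187146e-03],
       [-9.82661053e-01,  6.60741465e-03, -1.85293273e-01],
       [ 1.85296242e-01, -1.65324190e-04, -9.82682693e-01]]), 't': array([-0.01765456,  0.54695718,  0.99598236])}
0.6 [[-0.901  0.434  0.   ]
 [ 0.434  0.901 -0.   ]
 [-0.    -0.    -1.   ]]
```

Run:
```python
import cv2
a=cv2.imread("pics/top0.png");cv2.imwrite("pics/top0b.png",cv2.resize(a[60:360,140:540],None,fx=2,fy=2,interpolation=3))
```

```text
(no output)
```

View pics/top0b.png

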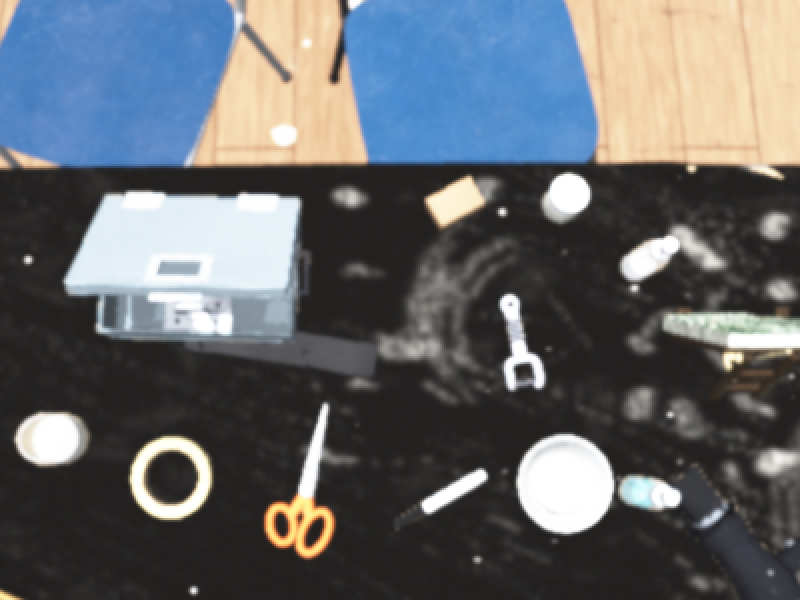

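View pics/scene0.png

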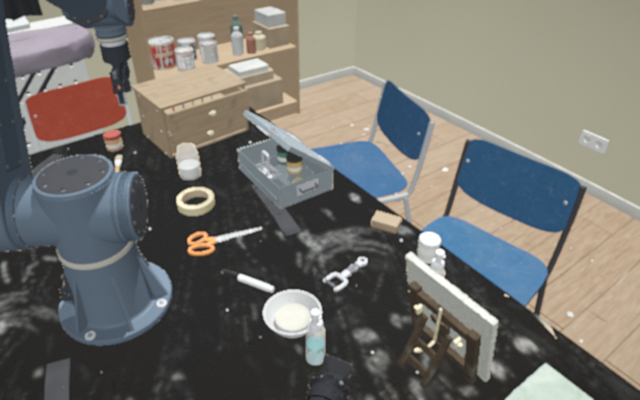

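Top view: the hook lies with its tail at crop (508,303) and its C and mouth at (524,372), so the mouth faces the robot. The case is at crop (65–300, 195–340) with its lid open and almost no yaw. Next I shut the lid.

```bash
cat > h.py <<'E'
from bench import manip
import numpy as np, cv2
def rot(a):  # tool down, tool y along world dir (-sin a, cos a)
    c,s=np.cos(a),np.sin(a); return np.array([[-c,-s,0],[-s,c,0],[0,0,-1.]])
def pts(n,d,mask=None):
    c=manip.get_calibration(n); K=c["camera_matrix"]
    v,u=np.nonzero((d>0) if mask is None else mask&(d>0))
    uv=np.stack([u,v],1).astype(float)
    n_=cv2.undistortPoints(uv[:,None],K,np.array([c["k1"],0,0,0.]))[:,0]
    z=d[v,u]; P=np.c_[n_*z[:,None],z]
    return (P-c["t"])@c["R"],u,v
def F(): return np.array(manip.current_force())
def T(): return manip.current_time()
E
python3 - <<'E'
from h import *
R=rot(0)
manip.set_gripper(0.0)
manip.move_ptp([0.545,0.185,0.26],R)
print(T(),F()); f0=F()
manip.move_l([0.545,0.185,0.20],max_speed=0.15)
z=0.20
while z>0.081:
    z-= 0.01 if z>0.11 else 0.004 if z>0.09 else 0.001
    manip.move_l([0.545,0.185,z],max_speed=0.1)
    f=F()-f0
    if z<0.1 or abs(f[2])>8: print(round(z,4),f.round(1))
    if f[2]>12: break
print(T())
manip.move_l([0.50,0.185,0.30],max_speed=0.25)
p,d=manip.grab_frame("wrist"); cv2.imwrite("pics/w1.png",p[:,:,::-1]); np.save("pics/w1.npy",d)
P,u,v=pts("wrist",d); np.savez("pics/w1p.npz",P=P,u=u,v=v)
c=manip.get_calibration("wrist");print(c, "campos",-c["R"].T@c["t"])
print([(r["at"],r["confidence"]) for r in manip.look_for("wrist","keeper")])
p,d=manip.grab_frame("top"); np.save("pics/top1.npy",d)
P,u,v=pts("top",d)
m=(abs(P[:,2]-0.08)<0.008)&(abs(P[:,0]-.57)<.16)&(abs(P[:,1]-.185)<.18)
print(m.sum(),P[m].mean(0),cv2.minAreaRect(P[m][:,:2].astype(np.float32)),np.median(P[m][:,2]))
print(T())
E
```

```text
2.975 [-0.23298749  0.29118938 -0.30175427]
0.15 [-20.5   2.3   8.8]
0.14 [-54.1   3.8  26.2]
5.025
{'camera_matrix': array([[323.30444419,   0.        , 320.14106496],
       [  0.        , 323.30444419, 201.64074166],
       [  0.        ,   0.        ,   1.        ]]), 'k1': 0.008538273148388238, 'R': array([[-4.64630041e-04,  9.99999409e-01, -9.82692756e-04],
       [ 9.52473065e-01,  7.41897786e-04,  3.04621914e-01],
       [ 3.04622463e-01, -7.94451889e-04, -9.52472847e-01]]), 't': array([-0.18419847, -0.53571195,  0.2919475 ])} campos [0.42123186 0.18482775 0.44108066]
[([0.5071, 0.1946, 0.0594], 0.82)]
435 [0.60556418 0.1364994  0.08092912] ((0.5732005834579468, 0.1521969884634018), (0.178679421544075, 0.18423688411712646), 88.2752914428711) 0.0818082389915839
5.9917
```

View pics/w1.png

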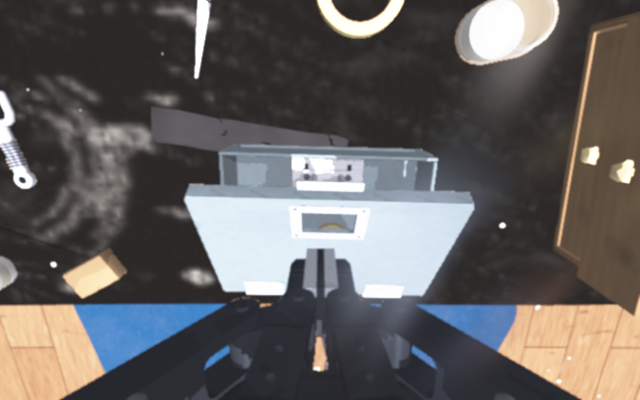

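Run:
```python
import numpy as np
z=np.load("pics/w1p.npz");P=z["P"]
for y in(0.10,0.15,0.25,0.28):
    m=(abs(P[:,1]-y)<.004)&(P[:,0]>.44)&(P[:,0]<.72)
    Q=P[m];Q=Q[np.argsort(Q[:,0])]
    print(y,[tuple(q) for q in Q[::max(1,len(Q)//14)][:, [0,2]].round(3).tolist()])
```

```text
0.1 [(0.441, 0.002), (0.46, 0.004), (0.477, 0.002), (0.496, 0.161), (0.501, 0.167), (0.507, 0.01), (0.515, 0.163), (0.523, 0.159), (0.532, 0.154), (0.545, 0.147), (0.561, 0.136), (0.581, 0.125), (0.605, 0.111), (0.633, 0.093), (0.717, -0.001)]
0.15 [(0.441, 0.004), (0.487, 0.368), (0.487, 0.372), (0.488, 0.369), (0.488, 0.355), (0.489, 0.37), (0.491, 0.373), (0.493, 0.368), (0.497, 0.368), (0.5, 0.372), (0.506, 0.057), (0.507, 0.354), (0.508, 0.362), (0.536, 0.152), (0.614, 0.106)]
0.25 [(0.441, 0.004), (0.46, 0.002), (0.48, 0.001), (0.487, 0.075), (0.504, 0.165), (0.51, 0.01), (0.518, 0.164), (0.526, 0.16), (0.535, 0.156), (0.546, 0.149), (0.563, 0.138), (0.583, 0.125), (0.606, 0.113), (0.635, 0.095), (0.715, 0.001)]
0.28 [(0.441, 0.005), (0.46, 0.004), (0.48, 0.001), (0.487, 0.076), (0.505, 0.167), (0.511, 0.011), (0.518, 0.009), (0.527, 0.161), (0.535, 0.01), (0.546, 0.149), (0.562, 0.138), (0.582, 0.127), (0.606, 0.113), (0.632, 0.097), (0.664, 0.079)]
```

The wrist view shows the lid still open at about 0.55 rad: the fingertip had caught in the slot (frame at px 290–370, 207–238). I'll push nearer the hinge, behind the slot.

Run:
```python
from h import *
x,y=0.592,0.193
manip.move_l([x,y,0.26],max_speed=0.25); f0=F()
manip.move_l([x,y,0.14],max_speed=0.2)
z=0.14
while z>0.079:
    z-= 0.006 if z>0.1 else 0.003 if z>0.088 else 0.001
    manip.move_l([x,y,z],max_speed=0.1)
    f=F()-f0
    if z<0.09 or np.linalg.norm(f)>12: print(round(z,4),f.round(1))
    if np.linalg.norm(f)>18: break
print(T())
manip.move_l([x-.04,y,0.16],max_speed=0.2)
manip.move_l([0.44,y,0.30],max_speed=0.3)
p,d=manip.grab_frame("wrist"); cv2.imwrite("pics/w2.png",p[:,:,::-1])
P,u,v=pts("wrist",d); np.savez("pics/w2p.npz",P=P,u=u,v=v)
c=manip.get_calibration("wrist");np.savez("pics/w2c.npz",**c)
print([(r["at"],r["confidence"]) for r in manip.look_for("wrist","keeper")])
m=(abs(P[:,2]-0.08)<0.006)&(abs(P[:,0]-.57)<.13)&(abs(P[:,1]-.19)<.16)
print(m.sum(),P[m].mean(0),cv2.minAreaRect(P[m][:,:2].astype(np.float32)),np.median(P[m][:,2]))
m=(P[:,2]>0.1)&(P[:,2]<.125)&(abs(P[:,0]-.51)<.04)&(abs(P[:,1]-.19)<.05)
print(m.sum(),P[m].mean(0),P[m].min(0),P[m].max(0))
print(T())
```

```text
0.089 [ 1.6  0.6 -0.5]
0.086 [ 1.4  0.6 -0.6]
0.085 [ 1.3 -0.3 -0.1]
0.084 [0.6 1.1 0.3]
0.083 [ 1.2 -0.5 -0.1]
0.082 [ 0.3 -0.2 -0.1]
0.081 [ 1.1 -0.5 -0.3]
0.08 [ 0.4 -0.5  2. ]
0.079 [-4.6 -1.3 11.9]
11.7917
[([0.5131, 0.1941, 0.0618], 0.85)]
16495 [0.53570579 0.19021106 0.07946495] ((0.5507967472076416, 0.19142936170101166), (0.2583075761795044, 0.14675721526145935), 88.47041320800781) 0.0794863496148686
271 [0.50981583 0.19322102 0.11197034] [0.50673095 0.17409607 0.10008473] [0.51492071 0.21271819 0.11657119]
13.2417
```

View pics/w2.png

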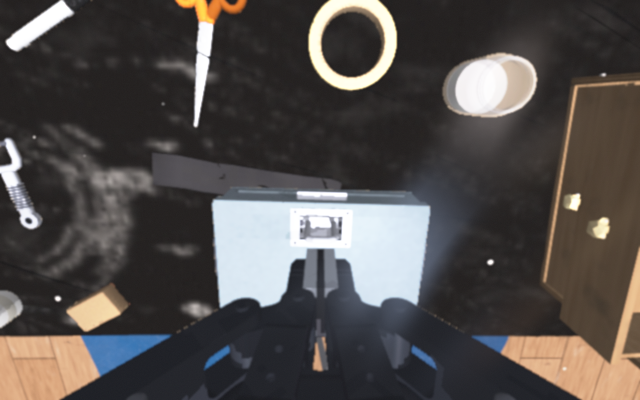

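The lid is down and the staple shows through the slot at px (290–352, 210–247). Next: plane fit, yaw, and the hook's pose.

```bash
python3 - <<'E'
import numpy as np
z=np.load("pics/w2p.npz");P=z["P"]
m=(abs(P[:,2]-0.08)<0.006)&(P[:,0]>.485)&(P[:,0]<.62)&(abs(P[:,1]-.19)<.12)
A=np.c_[P[m][:,:2],np.ones(m.sum())];print("plane",np.linalg.lstsq(A,P[m][:,2],rcond=None)[0])
top=(abs(P[:,2]-0.08)<0.006)
fr=[];lo=[];hi=[]
for y in np.arange(.09,.30,.01):
    q=P[top&(abs(P[:,1]-y)<.005)&(P[:,0]>.45)&(P[:,0]<.6)]; fr.append((y,np.percentile(q[:,0],1)))
fr=np.array(fr);a=np.polyfit(fr[:,0],fr[:,1],1);print("front x at y=.19",np.polyval(a,.193),"slope",a[0])
for x in np.arange(.49,.57,.01):
    q=P[top&(abs(P[:,0]-x)<.005)&(P[:,1]>.03)&(P[:,1]<.35)]; lo.append((x,*np.percentile(q[:,1],[.5,99.5])))
lo=np.array(lo);print(lo.round(4));print("side slopes",np.polyfit(lo[:,0],lo[:,1],1),np.polyfit(lo[:,0],lo[:,2],1),"mid",lo[:,1:].mean())
# slot: points below top
b=(P[:,2]<.07)&(P[:,0]>.49)&(P[:,0]<.56)&(abs(P[:,1]-.193)<.05)
print("slot hole",P[b].min(0),P[b].max(0))
s=(P[:,2]>.085)&(P[:,2]<.125)&(abs(P[:,0]-.51)<.04)&(abs(P[:,1]-.193)<.04)
for a0,b0 in((.085,.1),(.1,.108),(.108,.114),(.114,.12)):
    q=P[s&(P[:,2]>=a0)&(P[:,2]<b0)]
    if len(q):print(a0,len(q),np.percentile(q,[2,50,98],axis=0).round(4).tolist())
h=(P[:,2]>.004)&(P[:,2]<.02)&(P[:,0]>.38)&(P[:,0]<.56)&(P[:,1]<-.15)&(P[:,1]>-.3)
print("hook",h.sum(),P[h].min(0),P[h].max(0))
E
python3 - <<'E'
from h import *
manip.set_gripper(1.0)
manip.move_l([0.40,0.0,0.30],max_speed=0.4)
manip.move_l([0.38,-0.20,0.30],rot(0),max_speed=0.4)
p,d=manip.grab_frame("wrist"); cv2.imwrite("pics/w3.png",p[:,:,::-1])
P,u,v=pts("wrist",d); np.savez("pics/w3p.npz",P=P,u=u,v=v)
for n in("hook","hook_grip"):print([(r["at"],r["confidence"]) for r in manip.look_for("wrist",n)])
print(T())
E
```

```text
plane [-0.00302159 -0.00062543  0.08127439]
front x at y=.19 0.478069679831049 slope 0.028529027627945663
[[0.49   0.067  0.3206]
 [0.5    0.066  0.3207]
 [0.51   0.0664 0.3202]
 [0.52   0.0661 0.3202]
 [0.53   0.0658 0.3196]
 [0.54   0.0655 0.319 ]
 [0.55   0.0651 0.319 ]
 [0.56   0.0648 0.3192]]
side slopes [-0.02709856  0.08007219] [-0.0267798  0.3338802] mid 0.19283312646351872
slot hole [0.50185271 0.16637542 0.05581745] [0.5336517  0.22013714 0.0699388 ]
0.085 69 [[0.5066, 0.1737, 0.0853], [0.508, 0.2052, 0.0928], [0.5112, 0.2123, 0.0996]]
0.1 41 [[0.5068, 0.1742, 0.1001], [0.508, 0.1809, 0.1049], [0.512, 0.2127, 0.1077]]
0.108 128 [[0.507, 0.1756, 0.1085], [0.5087, 0.1945, 0.1124], [0.5146, 0.2102, 0.114]]
0.114 102 [[0.5075, 0.1814, 0.114], [0.5106, 0.1929, 0.1148], [0.5143, 0.2044, 0.1165]]
hook 1263 [ 0.38739146 -0.24271217  0.00400071] [ 0.53924296 -0.1517766   0.01181143]
[([0.4637, -0.2296, 0.0068], 0.78), ([0.5412, 0.133, 0.0774], 0.42)]
[([0.4612, -0.2307, 0.0084], 0.71)]
15.5917
```

View pics/w3.png

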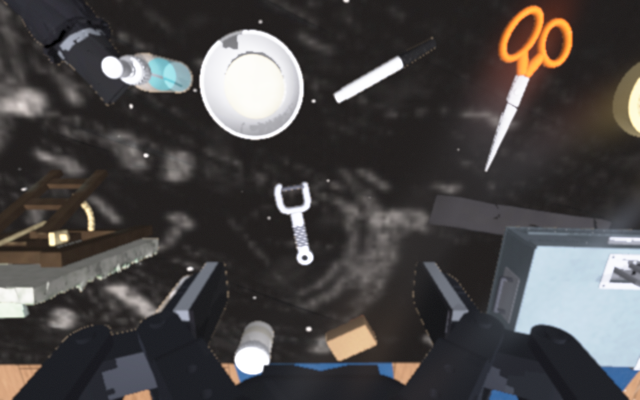

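The plane slope of −0.003 confirms the lid is shut. In w3 the hook's C is at px (293,195) with the mouth upward (towards the robot), and the tail is at (305,258). Next I locate it and grasp it.

Run:
```python
from h import *
p=cv2.imread("pics/w3.png"); g=p.min(axis=2)
m=np.zeros_like(g); m[172:275,262:328]=(g[172:275,262:328]>75)
n,l,s,_=cv2.connectedComponentsWithStats(m); k=1+np.argmax(s[1:,4]); v,u=np.nonzero(l==k); print(s[k])
c=manip.get_calibration("wrist")
q=cv2.undistortPoints(np.stack([u,v],1).astype(float)[:,None],c["camera_matrix"],np.array([c["k1"],0,0,0.]))[:,0]
r=np.c_[q,np.ones(len(q))]@c["R"]; o=-c["R"].T@c["t"]
X=o+r*((0.0065-o[2])/r[:,2])[:,None]
(cx,cy),(w,h),ang=cv2.minAreaRect(X[:,:2].astype(np.float32)); print(cx,cy,w,h,ang)
a=np.deg2rad(ang if w>h else ang-90); d=np.array([np.cos(a),np.sin(a)])
if d[0]>0: d=-d       # hook x axis, towards robot
a=np.arctan2(-d[1],-d[0]); grip=np.array([cx,cy])+d*(-73+55)*1e-3
# width-profile midline of shank as a check
t=(X[:,:2]-[cx,cy])@d; nrm=np.array([-d[1],d[0]]); e=(X[:,:2]-[cx,cy])@nrm
for t0 in np.arange(-.06,.061,.01):
    k=abs(t-t0)<.004; print(round(t0,3),e[k].min().round(4),e[k].max().round(4))
print("grip",grip,"a",a); np.savez("pics/grip.npz",g=grip,a=a)
```

```text
[ 273  181   41   85 1497]
0.47762900590896606 -0.23011872172355652 0.13309599459171295 0.052078891545534134 10.509078025817871
-0.06 -0.011 0.014
-0.05 -0.0122 0.0145
-0.04 -0.0094 0.0111
-0.03 -0.0086 0.0109
-0.02 -0.0096 0.0107
-0.01 -0.0088 0.0106
0.0 -0.0092 0.0108
0.01 -0.0099 0.01
0.02 -0.0218 0.0219
0.03 -0.0252 0.0255
0.04 -0.026 0.0259
0.05 -0.026 0.026
0.06 -0.0258 0.0247
grip [ 0.49532707 -0.22683568] a 0.1834180128995075
```

Run:
```python
from h import *
z=np.load("pics/grip.npz"); g,a=z["g"],float(z["a"]); R=rot(a)
manip.set_gripper(0.5)
manip.move_ptp([*g,0.10],R); f0=F()
manip.move_l([*g,0.012],max_speed=0.12)
zz=.012
while zz>.003:
    zz-=.003; manip.move_l([*g,zz],max_speed=0.05)
    if F()[2]-f0[2]>6: print("touch",zz);break
print(manip.current_ee_pos(),F()-f0)
manip.set_gripper(0.0,60)
print("w",manip.current_grip_width(),manip.current_grip_force(),F()-f0,manip.current_ee_pos(),T())
manip.move_l([*g,0.12],max_speed=0.15)
print("w",manip.current_grip_width(),manip.current_grip_force(),F()-f0,T())
p,d=manip.grab_frame("wrist"); cv2.imwrite("pics/w4.png",p[:,:,::-1]); np.savez("pics/w4c.npz",p=manip.current_ee_pos(),**manip.get_calibration("wrist"))
```

```text
[ 4.95207896e-01 -2.26791544e-01 -2.08225556e-04] [-0.04641365  0.61939859 -0.13560605]
w 0.16138553493217833 59.61315999738872 [-1.65692833  1.11914294  6.34221972] [ 0.49567211 -0.22699491  0.00057555] 19.25
w 0.16542848855878534 58.581533432006836 [-0.60163743  0.29975739 -2.73915679] 20.2
```

View pics/w4.png

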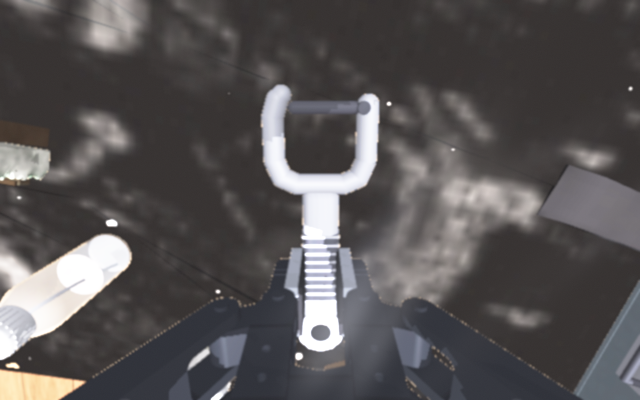

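Hook is held straight: gate line at row ~107, nose on the left (280,95), pivot on the right (365,107). Next I compute its offset in the tool, carry it over and set it down behind the staple with a guarded descent.

```bash
cat > off.py <<'E'
from h import *
z=np.load("pics/w4c.npz"); a=float(np.load("pics/grip.npz")["a"])
K=z["camera_matrix"];o=-z["R"].T@z["t"];tc=z["p"]
def hit(u,v,h):
    q=cv2.undistortPoints(np.array([[[u,v]]],float),K,np.array([z["k1"],0,0,0.]))[0,0]
    r=np.r_[q,1]@z["R"]; X=o+r*((tc[2]+h-o[2])/r[2]); return (rot(a).T@(X-tc))
for px in((325,107),(265,130),(377,130),(320,192)): print(px,hit(*px,0.0045).round(4))
E
python3 off.py
python3 - <<'E'
from h import *
yaw=-0.0275; R=rot(yaw); ex=np.array([np.cos(yaw),np.sin(yaw)]); ey=np.array([-ex[1],ex[0]])
leg=np.array([0.511,0.2092])
def tcp(dx): # mouth dx behind(+x) leg ; grip 73 behind mouth, hook axis 7 to +y
    return leg+ex*(dx+.073)+ey*.007
q=tcp(.022); print(q)
manip.move_l([0.50,-0.1,0.20],max_speed=0.3)
manip.move_l([*q,0.17],R,max_speed=0.3)
manip.move_l([*q,0.10],max_speed=0.12); manip.dwell(.2); f0=F()
zz=.10
while zz>.076:
    zz-=.003 if zz>.087 else .0007
    manip.move_l([*q,zz],max_speed=0.05)
    f=F()-f0
    if f[2]>3: break
print(zz,f,manip.current_ee_pos(),T())
p,d=manip.grab_frame("wrist"); cv2.imwrite("pics/w5.png",p[:,:,::-1]); np.savez("pics/w5c.npz",p=manip.current_ee_pos(),f0=f0,**manip.get_calibration("wrist"))
E
```

```text
(325, 107) [ 0.075   0.0019 -0.0045]
(265, 130) [ 0.0658 -0.0232 -0.0045]
(377, 130) [ 0.0658  0.0237 -0.0045]
(320, 192) [ 0.0387 -0.0002 -0.0045]
[0.60615656 0.21358518]
0.08009999999999995 [-1.15185365 -1.02284375  5.81320092] [0.6062103  0.21362131 0.0805841 ] 26.0917
```

View pics/w5.png

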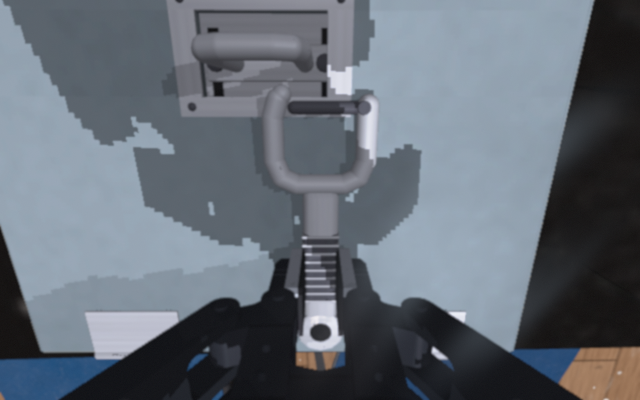

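The hook lies on the lid behind the slot (gate at row 107), with the staple bar at row ~47, cols 192–312. Check the lateral alignment by projecting bar and slot.

Run:
```python
from h import *
z=np.load("pics/w5c.npz");K=z["camera_matrix"];o=-z["R"].T@z["t"];print(o)
def hit(u,v,h):
    q=cv2.undistortPoints(np.array([[[u,v]]],float),K,np.array([z["k1"],0,0,0.]))[0,0]
    r=np.r_[q,1]@z["R"]; return (o+r*((h-o[2])/r[2])).round(4)
print("bar",hit(192,47,.112),hit(312,48,.112),hit(252,47,.112),"rows",hit(252,34,.112),hit(252,60,.112))
print("slot",hit(198,97,.08),hit(329,97,.08),hit(265,11,.08))
print("hook mouth/arms",hit(325,107,.0845),hit(265,130,.0845),hit(377,130,.0845))
```

```text
[0.5273859  0.21567852 0.22320839]
bar [0.5115 0.1761 0.112 ] [0.5127 0.2135 0.112 ] [0.512  0.1948 0.112 ] rows [0.5083 0.1951 0.112 ] [0.5157 0.1944 0.112 ]
slot [0.526  0.1643 0.08  ] [0.5274 0.2194 0.08  ] [0.4949 0.195  0.08  ]
hook mouth/arms [0.5313 0.2175 0.0845] [0.5399 0.1921 0.0845] [0.5412 0.2392 0.0845]
```

```bash
cat > push.py <<'E'
from h import *
yaw=-0.0275; ex=np.array([np.cos(yaw),np.sin(yaw)]); ey=np.array([-ex[1],ex[0]])
leg=np.array([0.5117,0.2094]); OFF=.0745
def tcp(dx): return leg+ex*(dx+OFF)+ey*.007
def now(): return (np.array(manip.current_ee_pos())[:2]-leg)@ex-OFF
def ff(n=3): return np.mean([F() for _ in range(n)],axis=0)
E
python3 - <<'E'
from push import *
ZC=.0809
p0=np.array(manip.current_ee_pos())
manip.move_l([p0[0],p0[1],ZC],max_speed=0.05); manip.dwell(.1)
q=tcp(.0125); manip.move_l([*q,ZC],max_speed=0.05); manip.dwell(.1); f0=ff()
print("f0",f0, "abs z vs free",f0-np.load("pics/w5c.npz")["f0"])
dx=.0125; mx=0; log=[]
while dx>-.0165:
    dx-=.0008
    manip.move_l([*tcp(dx),ZC],max_speed=0.03)
    f=ff()-f0; fx=f[:2]@ex; mx=max(mx,fx); log.append((round(now()*1e3,1),round(fx,1),round(f[:2]@ey,1),round(f[2],1)))
    if fx>9.8: print("HIGH");break
    if mx>3.5 and fx<1.2: print("snap");break
for l in log: print(*l)
print(T())
E
```

```text
f0 [ 0.6563375  -0.33849402 -1.88612308] abs z vs free [ 2.76815023 -1.00288622 -0.6449273 ]
11.7 -0.1 0.5 -0.1
10.9 -0.4 0.1 -0.2
10.1 -0.7 0.3 -0.4
9.3 -0.6 -0.1 -0.4
8.5 -1.4 -0.5 -0.0
7.6 -0.5 0.1 0.7
7.2 2.1 0.2 -0.3
6.5 2.4 0.0 -0.2
5.4 3.4 0.9 -0.7
4.5 3.9 1.2 0.1
3.7 3.2 0.9 0.5
2.9 4.2 1.4 -0.4
2.1 3.0 1.2 0.0
1.3 3.8 -0.2 -0.7
0.5 4.8 0.4 -0.4
-0.2 4.6 0.1 -0.4
-1.0 4.5 -0.9 0.4
-1.7 5.0 -0.2 0.5
-2.5 5.0 -1.7 -0.2
-3.3 4.4 0.3 -1.1
-4.0 4.3 -0.0 -0.0
-4.8 5.2 0.5 0.1
-5.6 6.0 1.1 -0.4
-6.4 5.4 0.3 -1.0
-7.2 5.9 0.3 0.1
-7.9 5.2 1.3 0.2
-8.8 4.3 1.3 0.3
-9.6 5.3 1.4 -0.4
-10.4 4.9 2.0 -0.2
-11.2 4.9 2.6 0.0
-12.0 4.5 2.6 -0.6
-12.8 4.6 1.8 -0.4
-13.7 4.2 2.5 -0.6
-14.5 4.4 2.4 -0.8
-15.4 3.5 4.2 -1.4
-16.3 3.7 3.7 -0.6
-17.2 2.2 4.4 1.2
36.1417
```

Contact came at 7 mm, as predicted, and the gate force is now fading. I continue in fine steps.

Run:
```python
from push import *
ZC=.0809; f0=np.array([.656,-.338,-1.886]); dx=-.0163-.0008; low=0; log=[]
while dx>-.0235:
    dx-=.0005
    manip.move_l([*tcp(dx),ZC],max_speed=0.03)
    f=ff()-f0; fx=f[:2]@ex; fy=f[:2]@ey; log.append((round(dx*1e3,1),round(now()*1e3,1),round(fx,1),round(fy,1),round(f[2],1)))
    if np.hypot(fx,fy)>9.5: print("HIGH");break
    low=low+1 if np.hypot(fx,fy)<1.8 else 0
    if low and dx<-.0205: print("in");break
    if log[-1][2]>log[max(0,len(log)-3)][2]+2.5: print("rise");break
for l in log: print(*l)
print(T())
p,d=manip.grab_frame("wrist"); cv2.imwrite("pics/w6.png",p[:,:,::-1])
```

```text
in
-17.6 -17.8 1.6 5.1 0.3
-18.1 -18.4 1.4 5.7 -1.1
-18.6 -19.1 2.2 5.8 0.1
-19.1 -19.7 0.7 6.3 -0.2
-19.6 -20.3 1.0 7.1 -0.2
-20.1 -20.9 -1.0 0.1 -0.1
-20.6 -20.9 -1.5 0.1 -0.2
37.8917
```

View pics/w6.png

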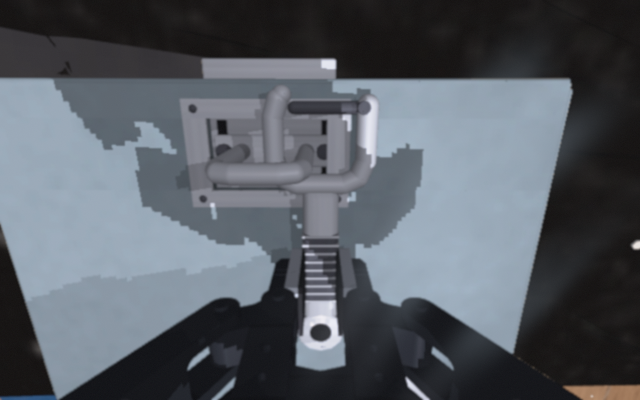

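The picture shows the gate shut (row 107) with the leg inside the C near its back. Force dropped to nothing at −20.9 mm. I'll lower lightly, let go, retreat and check.

Run:
```python
from push import *
manip.move_l([*tcp(-.0206),.0803],max_speed=0.03); print(ff())
manip.set_gripper(0.45); manip.dwell(.2)
e=manip.current_ee_pos()
manip.move_l([e[0],e[1],.12],max_speed=0.1)
manip.move_l([e[0]-.08,e[1],.26],max_speed=0.25); manip.dwell(.3)
p,d=manip.grab_frame("wrist"); cv2.imwrite("pics/w7.png",cv2.resize(p[100:350,170:490,::-1],None,fx=2.4,fy=2.4))
P,u,v=pts("wrist",d)
m=(abs(P[:,2]-.089)<.005)&(abs(P[:,0]-.57)<.06)&(abs(P[:,1]-.214)<.006)
print(m.sum(),np.percentile(P[m],[5,50,95],axis=0).round(4),T())
```

```text
[-2.57589405 -2.14923515  3.32917976]
843 [[0.5228 0.2088 0.0879]
 [0.5617 0.2142 0.0892]
 [0.6035 0.2194 0.0903]] 40.4417
```

View pics/w7.png

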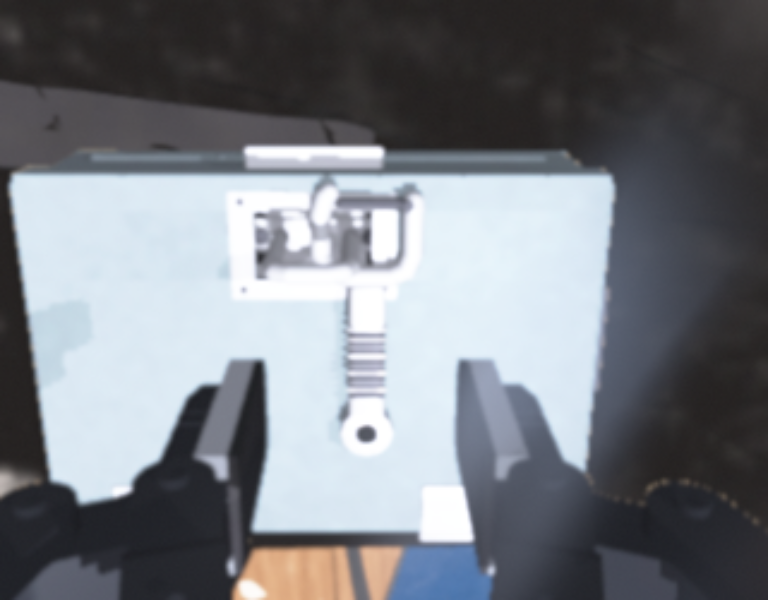

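The hook lies flat on the lid (top at 0.089 m), gate shut at (370,200), leg at the back of the C near (345,270), and the gripper is clear. I'm handing in.

```bash
python3 -c "
from bench import manip
print(manip.sign_off())"
```

```text
the job is handed in; nothing more can be done
None
```

The lid is shut and the snap hook is clipped round the staple's left leg: gate closed, leg near the back of the C, hook lying flat and released; I handed the job in just after 40 s on the clock, and no verdict came back.

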